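# Clip the spatula rest on the pan and lay the spatula in it

## Robot

A 7-joint arm with a two-finger parallel gripper is mounted at the origin on the work surface. World frame = base frame: x ahead of the robot, y to its left, z up, the work surface at z = 0. Lengths are in m, angles in rad, forces in N, time in s.
With the tool pointing down it reaches from about 0.425 to 0.875 m from the base axis. Payload 4.7 kg.
Tool frame: the origin (TCP) lies on the centre line of the jaws, within the pads' length; the fingertips stand 14 mm ahead of it and the grasp point (between the pads) lies 5 mm behind it; z points along the fingers, y is the line along which they close (so a half turn about z gives the same grasp; the last joint's range is limited). The gripper opens to 87 mm and grips with 3 to 60 N. Pads are 19 mm wide; open, the fingers measure 117 mm over their backs; the gripper's body (75 mm by 190 mm) begins 51 mm behind the grasp point.
Start: joints at [1.302, 0.321, -0.07, 1.45, 0.023, 1.371, -0.057], TCP at [0.181, -0.624, 0.237] pointing down, gripper open.
Joint ranges: [-2.86, 2.86], [-0.3, 2.09], [-1.38, 1.24], [0.06, 2.45], [-1.56, 4.7], [0.09, 2.05], [-2.69, 2.69]. Speed limits (rad/s): [2.57, 2.57, 3.14, 3.14, 3.14, 3.14, 3.14].

## Interface

Orientations are given as a rotation vector (axis times angle).
In Python, from bench import ctrl gives the robot as it stands.
- The arm moves only by the tool send_rows, never from a script. Its argument "steps" is a list of rows, each an object of numbers: "tx", "ty", "tz": the shift along the tool's x, y, z in units of 60 mm (1.0 is 60 mm); "turn": the turn about the tool's z in units of 8 degrees (1.0 is 8 degrees); "grip": the opening, from 0 (shut) to 1 (fully open). A call has 1 to 12 rows; each row shifts and turns the commanded pose from where the row before left it, along the tool's axes as they then stand; what a row does not reach is not made up. A row lasts 1/8 s, in which the tool goes at most 62.5 mm and 10.7 degrees, less where a joint would pass 70% of its speed; a pose out of reach is approached as far as the arm can. A call is refused whole if a number of a shift passes 1 or a number of a turn 1, either way. A call with a gripper value outside its range is refused whole. The fingers move at their own pace and stop on an object; "newtons" is the grip in N (left out, the last holds). Time passes only in rows, so rows that do not move let the fingers close. It gives the time, the measured TCP pose, the force, the opening and the grip force at its end, in the units of the state.
- ctrl.get_state(): the state, without advancing time (a new reading comes with each control period).
- ctrl.get_image(name): name is "side" or "top" or "wrist"; returns a dict with "pixels" (480x640x3 uint8, red, green, blue), "K" (3x3 intrinsics, pixels), "cam_to_world" (4x4, takes a point from camera to world coordinates); the wrist camera has in their place "T_tool_cam" (4x4, takes a point from camera to tool coordinates, whose origin is the TCP and whose axes are the flange's). Camera axes: x right, y down, z forward; pixel columns grow to the right and rows downward; lengths in m; the calibration is good to about 2 mm. A picture is of the moment at which its call begins: read the wrist's pose just before it. There is no depth.
- ctrl.close_job(): hands the job in; it is judged then, once.
The state is a dict: "time": time; "joint_positions": joint angles; "qd": joint speeds; "joint_torque": joint torques, N m; "position": TCP position; "tool_rot": TCP orientation; "ft_force": force on the tool from outside, world axes, zero at the start; "torque": the same for the moment, N m; "grip_width": opening from 0.0 (shut) to 1.0 (fully open); "grip_force": force on a finger pad.
Only numpy, scipy, OpenCV 4.12 (cv2) and the standard library are available. Lean on these libraries where they do the work, as an engineer would, in place of code of your own. Each camera call takes 0.05 s, during which the arm holds its last target. There are 200 camera calls.

## Task

Take the sprung steel spatula rest off the rim of the steel tray and clip it upright on the wall of the saute pan, pushed fully down over the rim and well clear of the pan's own handle. Then lay the turquoise spatula in the rest's saddle, with the tip of its blade down on the floor of the pan and its handle sticking out over the rim, and let go. Leave the pan, the tray and everything else standing where they are.

Things in the scene. Friction and masses are not known exactly. Their poses are not given: they have to be found in the camera images.
- rest: Steel spatula rest with red handles, 72 mm tall, 70 g: sprung clip like a clothes peg with a U saddle beside it. Starts clipped, handles up, on the tray's long +y wall. Origin on its hinge pin, mid clip; x along the pin (and the wall) to the saddle, y through the wall, z up the handles, vertical when clipped. The frame rides on one arm: leans 0.18 rad while squeezed. Works either way round.
- rest_jaw (a joint): Angle between the rest's two arms (rad): 0 when the jaws lie parallel on a 3 mm wall (tray or pan), -0.10 shut on nothing, 0.36 squeezed fully open. A spring shuts it.
- rest_grip (a point): Place to squeeze, between the two handles, 28 mm up z from the rest's origin. Handles: plates 26 mm wide (x), z = 4 to 46 mm, sheathed red, with black pads; unsqueezed they splay to about 36 mm over their outsides at the top. Squeezed along y they stop parallel, 18 mm over their outsides, flat on the finger pads, so the clip hangs upright. 20 to 40 N of grip surely reaches the stop.
- rest_mouth (a point): Middle of the jaws, 14 mm below the rest's origin; mid-thickness of the wall when clipped. Jaws 28 mm wide (x), flat faces, flared tips 26 mm below the origin; squeezed open they stand 10 mm apart or more below z = -22 mm. The 4 mm radius pin is the bottom of the mouth: fully down, the wall's edge touches it, 4 mm below the origin.
- rest_saddle (a point): Middle of the saddle's floor, 34 mm along x and 1 mm below the rest's origin. The saddle is a U open upward and along y: 22 mm wide inside (x), sides 13 mm high and 2 mm thick, 16 mm long (y), lined turquoise. Clipped, its floor lies 3 mm above the wall's edge.
- pan: Stainless straight-sided saute pan standing loose on the board (1.2 kg): 200 mm across outside, 60 mm high, upright wall 3 mm thick all round with a plain edge, floor 4 mm thick. Origin at the centre of its underside, z up. Its long black handle points along its -x, rising from 42 to 75 mm, 20 mm thick, ending 288 mm from the origin.
- pan_handle_root (a point): Where the pan's handle meets its wall: 100 mm along -x from the pan's origin, 42 mm up. Well clear of the handle means 100 mm or more from here.
- tray: Open steel tray, 260 mm (x) by 190 mm (y) by 32 mm high, walls and floor 3 mm, not fixed (0.75 kg). Origin at the centre of its underside, z up. It stands on a fixed wooden board whose top is at z = 18 mm; a fixed pasta roller 150 mm high stands on the board beyond x = 0.79 m.
- spatula: Turquoise silicone spatula, 260 mm long, 95 g, lying across the tray on the rims of its two long walls. Origin on its underside at its point of balance, x towards the blade, z up. Handle: a bar 16 mm wide (y) and 12 mm thick (z), from x = -148 to 42 mm; blade: 44 mm wide, 8 mm thick, from x = 42 to 112 mm; the whole underside is one flat plane at z = 0.
- spatula_tip (a point): Middle of the blade's end, on the underside: 112 mm along x from the spatula's origin.
- bowl_a: Small white porcelain bowl, 76 mm across, 34 mm high, standing in the tray. Origin under its centre.
- bowl_b: Small white porcelain bowl, 84 mm across, 38 mm high. Origin under its centre.
- pepper_mill: Dark wooden pepper mill, 56 mm across, 165 mm high. Origin under its centre.
- oil_bottle: Green glass oil bottle, 58 mm across, 225 mm high. Origin under its centre.
- wooden_spoon: Wooden spoon lying flat, from x = -150 mm to its 40 mm wide bowl that ends at x = 112 mm, 16 mm high. Origin on its underside.
- pastry_wheel: Pastry wheel lying flat: brass wheel 42 mm across at x = 55 mm, beech handle to x = -82 mm, 16 mm high. Origin on its underside.
- salt_jar: White stoneware salt jar, 54 mm across, 75 mm high. Origin under its centre.
Things that resemble listed ones, but are neither listed nor needed, are in the scene too. What is shaped like the rest but purple or yellow is not meant.

How it is judged:
By the outcome, as a careful person would: the job done as asked, in the order asked, and still so for the second after the job is handed in, with the robot touching nothing.
It also fails if it takes over 64 s, if anything falls off the work surface, if the arm or the gripper's body presses on something with over 40 N, if the wrist force passes 120 N, or if a joint passes its speed limit or range.

## Working session

There is one attempt and no reset: what is moved stays moved. The work goes in short steps, Python scripts to look and compute and a tool call to move; the robot and the scene stay as the last step left them, time stands still between calls to the robot, and variables do not carry over. Pictures are saved under pics/ and viewed, at most 10 in all, crops included, and the job is handed in when it is done.

Besides the shell and the picture viewer there is one more tool, called by a JSON object that holds its "api" and its "payload", one argument or row to a line. send_rows: Moves the arm, as the interface text tells. Its arguments: {"type":"object","properties":{"steps":{"type":"array"},"newtons":{"type":"number"}},"required":["steps"]}

```bash
ls; mkdir -p pics; cat > h.py <<'E'
import numpy as np,cv2,json
from bench import ctrl
from scipy.spatial.transform import Rotation as R
def snap(n,f):
    s=ctrl.get_state(); d=ctrl.get_image(n)
    cv2.imwrite(f'pics/{f}.png',cv2.cvtColor(d['pixels'],cv2.COLOR_RGB2BGR))
    if n=='wrist':
        T=np.eye(4);T[:3,:3]=R.from_rotvec(s['tool_rot']).as_matrix();T[:3,3]=s['position'];C=T@d['T_tool_cam']
    else: C=np.array(d['cam_to_world'])
    np.savez(f'pics/{f}.npz',K=d['K'],C=C)
def ray(f,p):
    z=np.load(f'pics/{f}.npz');v=z['C'][:3,:3]@np.linalg.solve(z['K'],[p[0],p[1],1]);return z['C'][:3,3],v/np.linalg.norm(v)
def atz(f,p,h):
    o,v=ray(f,p);return o+v*(h-o[2])/v[2]
def tri(*fp):
    A=0;b=0
    for f,p in fp:
        o,v=ray(f,p);M=np.eye(3)-np.outer(v,v);A=A+M;b=b+M@o
    x=np.linalg.solve(A,b);return x,[np.linalg.norm(np.cross(x-ray(f,p)[0],ray(f,p)[1])) for f,p in fp]
def proj(f,X):
    z=np.load(f'pics/{f}.npz');c=np.linalg.inv(z['C'])@np.r_[X,1];q=z['K']@c[:3];return q[:2]/q[2]
def crop(f,x0,y0,x1,y1,s,out):
    cv2.imwrite(f'pics/{out}.png',cv2.resize(cv2.imread(f'pics/{f}.png')[y0:y1,x0:x1],None,fx=s,fy=s,interpolation=cv2.INTER_CUBIC))
E
python3 - <<'E'
from h import *
snap('top','top0');snap('side','side0')
s=ctrl.get_state();print(s)
for f in('top0','side0'):
    z=np.load(f'pics/{f}.npz');print(z['K'],z['C'])
print(ctrl.get_image('wrist')['T_tool_cam'])
E
```

```text
pics
{'time': 0.1, 'joint_positions': array([ 1.30207161,  0.32178879, -0.07009673,  1.45154344,  0.02258335,
        1.37076987, -0.05690219]), 'qd': array([ 0.00169313, -0.00129871, -0.00053944, -0.00437264,  0.00047784,
        0.00033282, -0.00061608]), 'joint_torque': array([-5.55401493e-05, -4.92574382e+01, -4.05878741e-01, -3.13395309e+01,
       -6.42636954e-02,  3.95496469e-02,  1.05309691e-04]), 'position': array([ 0.18123512, -0.62374531,  0.23554981]), 'tool_rot': array([-3.10854856e+00, -4.42594198e-01,  4.90422209e-04]), 'ft_force': array([-0.5726518 ,  0.26855448, -0.27330518]), 'torque': array([-0.01859535, -0.04288693,  0.01043184]), 'grip_force': 0.0, 'grip_width': 0.999270019909173}
[[513.26879787   0.         320.94435011]
 [  0.         513.26879787 235.83067389]
 [  0.           0.           1.        ]] [[-0.02605932 -0.9913577   0.12857224  0.31795384]
 [-0.99965319  0.02535419 -0.00711829 -0.0678304 ]
 [ 0.00379692 -0.12871315 -0.9916746   1.35556327]
 [ 0.          0.          0.          1.        ]]
[[547.10278754   0.         312.95996591]
 [  0.         547.10278754 243.53997653]
 [  0.           0.           1.        ]] [[ 0.98392549 -0.08520841  0.15693999  0.26958649]
 [-0.17849885 -0.4956712   0.84996954 -1.21853045]
 [ 0.00536608 -0.8643203  -0.50291313  0.78125179]
 [ 0.          0.          0.          1.        ]]
[[-6.37632301e-04 -9.65202711e-01 -2.61502048e-01  7.17899839e-02]
 [ 9.99999131e-01 -9.17099980e-04  9.46668072e-04  3.20899886e-04]
 [-1.15355011e-03 -2.61501217e-01  9.65202457e-01 -1.48709034e-01]
 [ 0.00000000e+00  0.00000000e+00  0.00000000e+00  1.00000000e+00]]
```

View pics/top0.png

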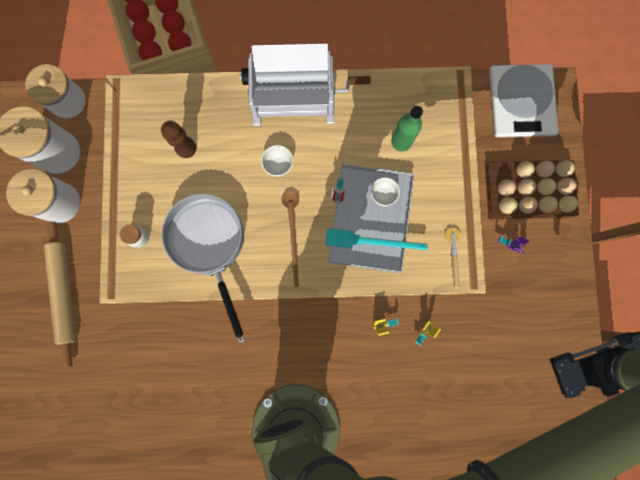

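View pics/side0.png

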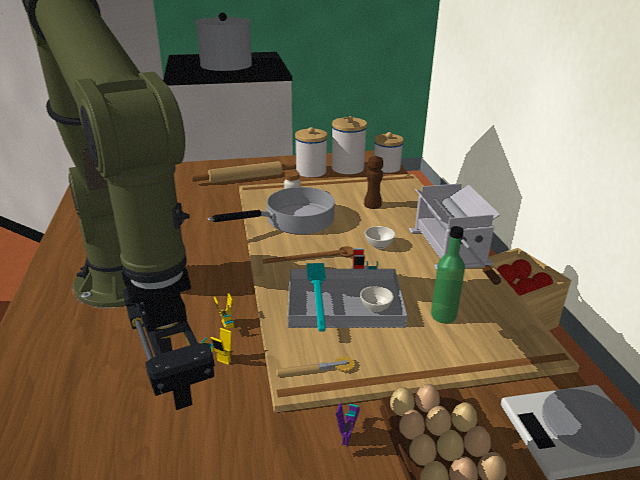

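The candidates for the rest are:
- Red, on the tray's +y wall: top (338,189), side (360,258).
- Yellow: top (385,326) and (428,332).
- Purple: top (514,243).

I choose the red one. I'll check it with close crops.

```bash
python3 - <<'E'
from h import *
def c(f,x0,y0,w,h,s): return cv2.resize(cv2.imread(f'pics/{f}.png')[y0:y0+h,x0:x0+w],(int(w*s),int(h*s)),interpolation=cv2.INTER_CUBIC)
a=c('top0',310,155,80,60,5);b=c('side0',325,230,80,60,5)
d=c('top0',310,160,133,100,3);e=c('side0',280,225,133,100,3)
cv2.imwrite('pics/c1.png',np.vstack([np.hstack([a,b]),np.hstack([d[:300,:399],e[:300,:399]]).copy() if 0 else cv2.resize(np.hstack([d,e]),(800,300))]))
E
```

```text
(no output)
```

View pics/c1.png

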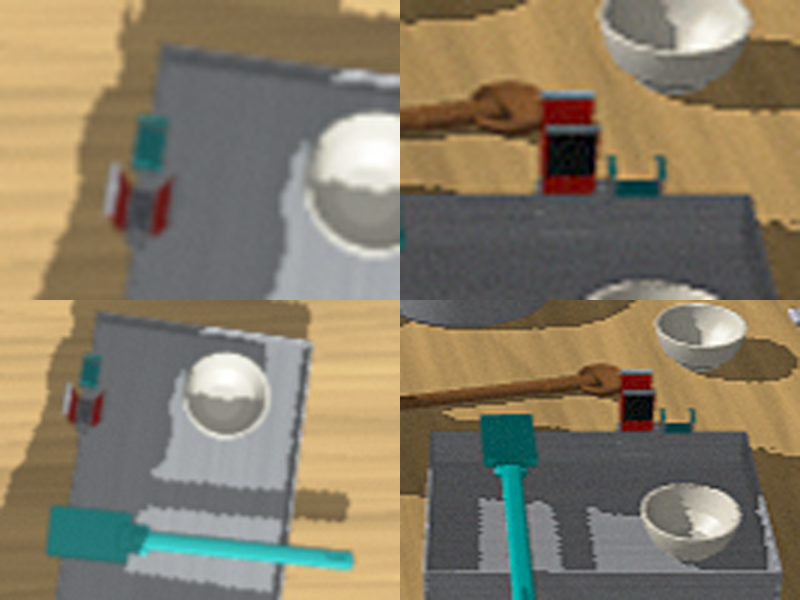

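```bash
python3 - <<'E'
from h import *
np.set_printoptions(precision=4,suppress=True)
for n,p in dict(TL=(342.6,164.6),TR=(412,172),BR=(402,271),BL=(329,263)).items(): print(n,atz('top0',p,.05))
print('rest side saddle',tri(('top0',(340,184)),('side0',(372.2,267))))
print('handles',atz('top0',(338,193),.1),tri(('top0',(337.5,193)),('side0',(438.5-80+0,257))))
print('rest low',atz('side0',(325+168/5,230+193/5),.05))
print('pan c',atz('top0',(203,234),.078),'handle end',atz('top0',(241,340),.09))
for p in[(164,232),(243,236),(203,195),(201,274)]: print(atz('top0',p,.078))
for p in[(427,247),(326,238),(357,241)]: print('spat',atz('top0',p,.06))
print('bowlb',atz('top0',(278,160),.05),'spoon',atz('top0',(291,198),.03),atz('top0',(295,285),.03),'salt',atz('top0',(130,235),.093),'mill',atz('top0',(172,130),.18),'bottle',atz('top0',(416,112),.24))
E
```

```text
TL [ 0.6734 -0.1386  0.05  ]
TR [ 0.649  -0.3191  0.05  ]
BR [ 0.3918 -0.281   0.05  ]
BL [ 0.4169 -0.0959  0.05  ]
rest side saddle (array([ 0.6197, -0.1299,  0.0558]), [np.float64(0.0006671650762271876), np.float64(0.0006671650762271335)])
handles [ 0.5873 -0.1222  0.1   ] (array([ 0.5881, -0.1212,  0.0832]), [np.float64(0.0028177907478694744), np.float64(0.002817790747869449)])
rest low [ 0.5868 -0.1226  0.05  ]
pan c [0.4958 0.2187 0.078 ] handle end [0.2327 0.1232 0.09  ]
[0.5034 0.3165 0.078 ]
[0.4882 0.1185 0.078 ]
[0.5955 0.219  0.078 ]
[0.3956 0.2233 0.078 ]
spat [ 0.4504 -0.3457  0.06  ]
spat [ 0.48   -0.0898  0.06  ]
spat [ 0.4703 -0.1684  0.06  ]
bowlb [0.6899 0.0298 0.05  ] spoon [ 0.5921 -0.0013  0.03  ] [ 0.3641 -0.0073  0.03  ] salt [0.4958 0.396  0.093 ] mill [0.7323 0.2701 0.18  ] bottle [ 0.7397 -0.2984  0.24  ]
```

The crop shows the red rest on the tray's long +y wall: handles at top (338,193), saddle on its +x side at (340,184). It matches the description. The measured points agree: tray length 0.260, handle end 0.280 from the pan centre, spatula 0.258. Next I'll move above it for a wrist look.

```bash
cat > go.py <<'E'
from h import *
def go(p,head,turnfirst=True):
    s=ctrl.get_state();M=R.from_rotvec(s['tool_rot']).as_matrix();h=np.degrees(np.arctan2(M[1,0],M[0,0]))
    t=(h-head+180)%360-180
    c,q=np.cos(np.radians(head)),np.sin(np.radians(head))
    M2=np.array([[c,q,0],[q,-c,0],[0,0,-1]])
    d=np.array(p)-s['position']
    print('t',round(s['time'],2),'pos',s['position'].round(4),'head',h.round(2),'down',M[2,2].round(4),'turn units',round(t/8,3),'then units',(M2.T@d/.06).round(3),'grip',round(s['grip_width'],3),round(s['grip_force'],1),'F',s['ft_force'].round(1))
E
python3 -c "
from go import *
go([.587,-.1225,.2],-9.5)"
```

```text
t 0.15 pos [ 0.1812 -0.6238  0.2357] head 16.21 down -1.0 turn units 3.213 then units [ 5.291 -9.357  0.595] grip 1.002 0.0 F [-0.3 -0.5 -0.3]
```

{"api": "send_rows", "payload": {
  "steps": [
    {"turn": 0.8},
    {"turn": 0.8},
    {"turn": 0.8},
    {"turn": 0.8}
  ]
}}

```text
validation failed for argument at $.st...
```

{"api": "send_rows", "payload": {
  "steps": [
    {"tx": 0.45,"ty": -0.8},
    {"tx": 0.45,"ty": -0.8},
    {"tx": 0.45,"ty": -0.8},
    {"tx": 0.45,"ty": -0.8},
    {"tx": 0.45,"ty": -0.8},
    {"tx": 0.45,"ty": -0.8},
    {"tx": 0.45,"ty": -0.8},
    {"tx": 0.45,"ty": -0.8},
    {"tx": 0.45,"ty": -0.8},
    {"tx": 0.45,"ty": -0.8},
    {"tx": 0.45,"ty": -0.8},
    {"tx": 0.34,"ty": -0.55,"tz": 0.6}
  ]
}}

```text
validation failed for argument at $.st...
```

```bash
python3 -c "
from go import *
go([.587,-.1225,.2],-9.5)
snap('wrist','w1');go([.587,-.1225,.2],-9.5)
print(proj('w1',[.587,-.1225,.1]),proj('w1',[.587,-.1225,.05]))"
```

```text
t 0.15 pos [ 0.1812 -0.6238  0.2357] head 16.21 down -1.0 turn units 3.213 then units [ 5.291 -9.357  0.595] grip 1.002 0.0 F [-0.3 -0.5 -0.3]
t 0.2 pos [ 0.1812 -0.6239  0.2359] head 16.21 down -1.0 turn units 3.213 then units [ 5.291 -9.359  0.598] grip 0.997 0.0 F [0.2 0.5 0.3]
[-548.88544622 -956.56994113] [-343.90570672 -693.19084763]
```

View pics/w1.png

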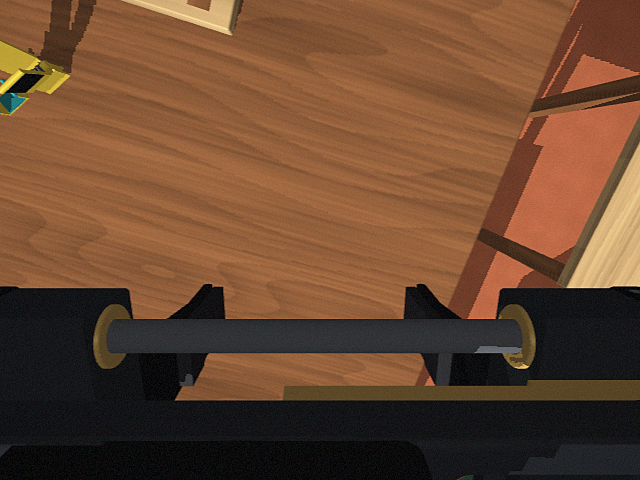

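The moves were refused, so this picture only shows the table from the start pose, with a yellow decoy at (20,85). Rows may need all five keys, so I'll retry with them.

{"api": "send_rows", "payload": {
  "steps": [
    {"tx": 0,"ty": 0,"tz": 0,"turn": 0.8,"grip": 1},
    {"tx": 0,"ty": 0,"tz": 0,"turn": 0.8,"grip": 1},
    {"tx": 0,"ty": 0,"tz": 0,"turn": 0.8,"grip": 1},
    {"tx": 0,"ty": 0,"tz": 0,"turn": 0.8,"grip": 1}
  ]
}}

```text
time: 0.7
position: [0.1813, -0.624, 0.2363]
tool_rot: [-3.13, 0.263, 0.0]
ft_force: [0.6, 0.2, 0.3]
grip_width: 1.001
grip_force: 0.0
```

{"api": "send_rows", "payload": {
  "steps": [
    {"tx": 0.45,"ty": -0.8,"tz": 0,"turn": 0,"grip": 1},
    {"tx": 0.45,"ty": -0.8,"tz": 0,"turn": 0,"grip": 1},
    {"tx": 0.45,"ty": -0.8,"tz": 0,"turn": 0,"grip": 1},
    {"tx": 0.45,"ty": -0.8,"tz": 0,"turn": 0,"grip": 1},
    {"tx": 0.45,"ty": -0.8,"tz": 0,"turn": 0,"grip": 1},
    {"tx": 0.45,"ty": -0.8,"tz": 0,"turn": 0,"grip": 1},
    {"tx": 0.45,"ty": -0.8,"tz": 0,"turn": 0,"grip": 1},
    {"tx": 0.45,"ty": -0.8,"tz": 0,"turn": 0,"grip": 1},
    {"tx": 0.45,"ty": -0.8,"tz": 0,"turn": 0,"grip": 1},
    {"tx": 0.45,"ty": -0.8,"tz": 0,"turn": 0,"grip": 1},
    {"tx": 0.45,"ty": -0.8,"tz": 0,"turn": 0,"grip": 1},
    {"tx": 0.34,"ty": -0.55,"tz": 0.5,"turn": 0,"grip": 1}
  ]
}}

```text
time: 2.2
position: [0.5891, -0.1199, 0.2087]
tool_rot: [3.131, -0.254, 0.009]
ft_force: [1.0, -0.4, 0.1]
grip_width: 1.003
grip_force: 0.0
```

```bash
python3 -c "
from go import *
go([.587,-.1225,.2],-9.5)
snap('wrist','w2');go([.587,-.1225,.2],-9.5)
print(proj('w2',[.587,-.1225,.1]),proj('w2',[.587,-.1225,.05]))"
```

```text
t 2.2 pos [ 0.5891 -0.1199  0.2087] head -9.26 down -1.0 turn units 0.03 then units [-0.028  0.049  0.145] grip 1.003 0.0 F [ 1.  -0.4  0.1]
t 2.25 pos [ 0.5886 -0.114   0.2025] head -8.93 down -1.0 turn units 0.072 then units [-0.002  0.145  0.042] grip 1.002 0.0 F [ 0.7  3.7 -2.6]
[317.52694173 256.51079222] [316.94113384 240.95599798]
```

View pics/w2.png

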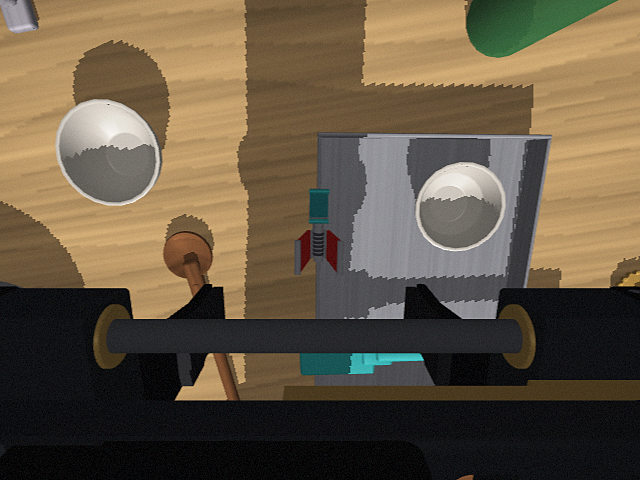

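Wrist view: saddle at (319,205), red handles at (318,250), straddling the tray wall (vertical in the image), so the heading is right. The arm was still settling when this was taken. I'll settle it, then measure from two places.

{"api": "send_rows", "payload": {
  "steps": [
    {"tx": 0,"ty": 0,"tz": 0,"turn": 0,"grip": 1},
    {"tx": 0,"ty": 0,"tz": 0,"turn": 0,"grip": 1}
  ]
}}

```text
time: 2.5
position: [0.5857, -0.1243, 0.207]
tool_rot: [3.13, -0.26, 0.0]
ft_force: [0.8, -1.8, 0.8]
grip_width: 0.999
grip_force: 0.0
```

```bash
cat >> h.py <<'E'
def masks(f,box=None):
    im=cv2.imread(f'pics/{f}.png');h=cv2.cvtColor(im,cv2.COLOR_BGR2HSV)
    r=((h[...,0]<8)|(h[...,0]>172))&(h[...,1]>170)&(h[...,2]>60)
    t=(abs(h[...,0].astype(int)-90)<10)&(h[...,1]>120)
    for n,m in(('red',r),('turq',t)):
        k,l,st,ce=cv2.connectedComponentsWithStats(m.astype(np.uint8))
        for i in range(1,k):
            if st[i,4]>25: print(f,n,st[i],ce[i].round(1))
E
python3 -c "
from go import *
snap('wrist','w3');go([.587,-.1225,.2],-9.5)
masks('w3');masks('side0');masks('top0')
"
```

```text
t 2.55 pos [ 0.5858 -0.1245  0.2073] head -9.55 down -1.0 turn units -0.006 then units [ 0.014 -0.037  0.121] grip 1.002 0.0 F [-0.1 -0.5  1.1]
w3 red [291 227  13  41 333] [298.3 245.1]
w3 red [321 227  12  41 303] [325.3 245.2]
w3 turq [303 185  20  28 504] [312.3 198.2]
w3 turq [303 215  19   5  95] [312. 217.]
w3 turq [ 295  353  129   20 1723] [343.4 360.6]
side0 red [353 250  11   6  52] [357.9 252. ]
side0 red [353 257  11  12  51] [357.2 264.9]
side0 red [ 497  260   56   36 1031] [523.5 277. ]
side0 turq [307 263  19  68 677] [317.4 289.8]
side0 turq [346 410  10   7  44] [351.  413.2]
top0 red [ 125    0   37   60 1123] [142.5  28.7]
top0 red [155   0  36  51 929] [173.   23.7]
top0 turq [337 181   6   8  36] [339.5 184.4]
top0 turq [326 229 101  21 859] [363.2 240.2]
top0 turq [499 236  12   9  51] [504.1 240.7]
top0 turq [388 319  10   8  44] [392.2 322.2]
top0 turq [417 334   9  11  49] [420.6 338.6]
```

{"api": "send_rows", "payload": {
  "steps": [
    {"tx": -0.7,"ty": 0,"tz": 0,"turn": 0,"grip": 0.8},
    {"tx": 0,"ty": 0,"tz": 0,"turn": 0,"grip": 0.8},
    {"tx": 0,"ty": 0,"tz": 0,"turn": 0,"grip": 0.8}
  ]
}}

```text
time: 2.92
position: [0.5452, -0.1171, 0.2077]
tool_rot: [3.129, -0.26, 0.004]
ft_force: [1.0, -0.1, -0.6]
grip_width: 0.817
grip_force: 0.0
```

```bash
python3 -c "
from go import *
snap('wrist','w4');go([.587,-.1225,.2],-9.5)
masks('w4')
crop('w3',280,170,360,290,5,'w3c')
crop('w4',280,100,360,220,5,'w4c')
a=cv2.imread('pics/w3c.png');b=cv2.imread('pics/w4c.png');cv2.imwrite('pics/c2.png',np.hstack([a,b]))
"
```

```text
t 2.98 pos [ 0.5454 -0.1168  0.2075] head -9.49 down -1.0 turn units 0.001 then units [ 0.699 -0.021  0.125] grip 0.812 0.0 F [-0.4  0.1  0.7]
w4 red [292 176  12  38 343] [298.4 194. ]
w4 red [321 177  12  38 316] [326.1 194.2]
w4 turq [303 131  21  37 686] [312.5 149. ]
w4 turq [ 294  285   95   34 2987] [339.7 302.4]
w4 turq [418 296  51  20 776] [446.2 304.9]
```

View pics/c2.png

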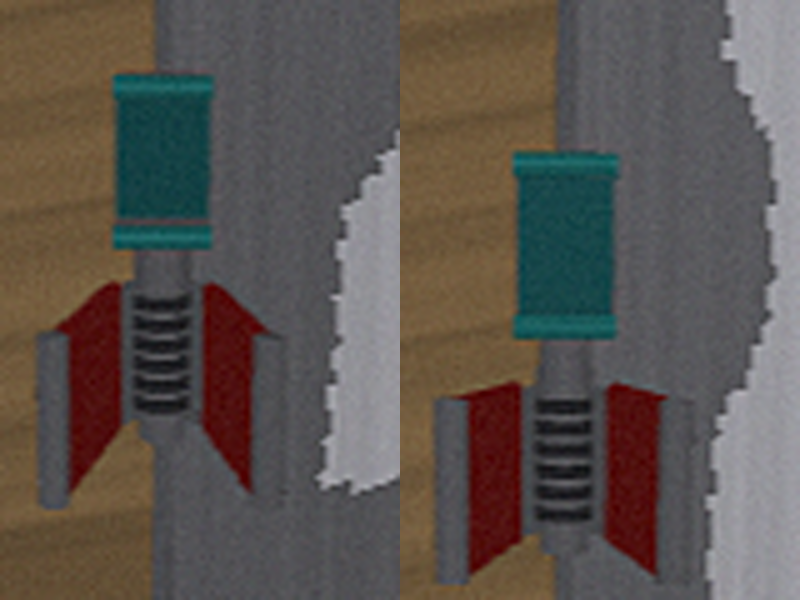

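The close-ups show the handle tops centred at w3 (312,253.6) and w4 (313.2,198). The coil sits at (312.4,241) and (312.8,192.4), and the saddle's side tops are centred at (312.6,202.2) and (313,149.2). Next I triangulate.

```bash
python3 -c "
from go import *
np.set_printoptions(precision=4,suppress=True)
for n,a,b in(('handle top',(312,253.6),(313.2,198)),('coil',(312.4,241),(312.8,192.4)),('saddle top',(312.6,202.2),(313,149.2))):
    print(n,*tri(('w3',a),('w4',b)))
print(atz('w3',(312,253.6),.099),atz('w3',(312.4,241),.058),atz('w3',(312.6,202.2),.066),atz('w4',(313.2,198),.099),atz('w4',(312.8,192.4),.058),atz('w4',(313,149.2),.066))
go([.586,-.1215,.092],-9.5)
go([.586,-.1215,.077],-9.5)
"
```

```text
handle top [ 0.5855 -0.1235  0.0972] [np.float64(0.0002618228846922964), np.float64(0.0002618228846923921)]
coil [ 0.5853 -0.1234  0.0567] [np.float64(1.0386347122954396e-05), np.float64(1.0386347122922439e-05)]
saddle top [ 0.6189 -0.1293  0.0655] [np.float64(2.3433007651867256e-05), np.float64(2.343300765183121e-05)]
[ 0.5861 -0.1233  0.099 ] [ 0.5856 -0.1235  0.058 ] [ 0.619  -0.1293  0.066 ] [ 0.5857 -0.1238  0.099 ] [ 0.5855 -0.1234  0.058 ] [ 0.6189 -0.1293  0.066 ]
t 2.98 pos [ 0.5454 -0.1168  0.2075] head -9.49 down -1.0 turn units 0.001 then units [ 0.68  -0.035  1.925] grip 0.812 0.0 F [-0.4  0.1  0.7]
t 2.98 pos [ 0.5454 -0.1168  0.2075] head -9.49 down -1.0 turn units 0.001 then units [ 0.68  -0.035  2.175] grip 0.812 0.0 F [-0.4  0.1  0.7]
```

The points agree with the text: hinge at z ≈ 0.054, handle tops at 0.097 and saddle offset 34 mm. Descend and squeeze.

{"api": "send_rows", "payload": {
  "newtons": 30,
  "steps": [
    {"tx": 0.68,"ty": 0,"tz": 0.3,"turn": 0,"grip": 0.75},
    {"tx": 0,"ty": 0,"tz": 0.5,"turn": 0,"grip": 0.75},
    {"tx": 0,"ty": 0,"tz": 0.5,"turn": 0,"grip": 0.75},
    {"tx": 0,"ty": 0,"tz": 0.5,"turn": 0,"grip": 0.75},
    {"tx": 0,"ty": 0,"tz": 0.37,"turn": 0,"grip": 0.75},
    {"tx": 0,"ty": 0,"tz": 0,"turn": 0,"grip": 0.75},
    {"tx": 0,"ty": 0,"tz": 0,"turn": 0,"grip": 0.75}
  ]
}}

```text
time: 3.85
position: [0.5861, -0.1226, 0.0773]
tool_rot: [3.131, -0.258, 0.003]
ft_force: [0.2, -0.4, 0.7]
grip_width: 0.752
grip_force: 0.0
```

```bash
python3 -c "
from go import *
go([.5856,-.1235,.077],-9.5)
"
```

```text
t 3.85 pos [ 0.5861 -0.1226  0.0773] head -9.41 down -1.0 turn units 0.012 then units [-0.005  0.016  0.006] grip 0.752 0.0 F [ 0.2 -0.4  0.7]
```

{"api": "send_rows", "payload": {
  "newtons": 30,
  "steps": [
    {"tx": 0,"ty": 0.01,"tz": 0,"turn": 0,"grip": 0.5},
    {"tx": 0,"ty": 0,"tz": 0,"turn": 0,"grip": 0.3},
    {"tx": 0,"ty": 0,"tz": 0,"turn": 0,"grip": 0.1},
    {"tx": 0,"ty": 0,"tz": 0,"turn": 0,"grip": 0.1},
    {"tx": 0,"ty": 0,"tz": 0,"turn": 0,"grip": 0.1},
    {"tx": 0,"ty": 0,"tz": 0,"turn": 0,"grip": 0.1}
  ]
}}

```text
time: 4.6
position: [0.5858, -0.1225, 0.0783]
tool_rot: [3.131, -0.257, 0.003]
ft_force: [-2.5, 1.4, 9.8]
grip_width: 0.2
grip_force: 30.0
```

The opening is 17.4 mm, so the handles are at the stop. Lift.

{"api": "send_rows", "payload": {
  "newtons": 30,
  "steps": [
    {"tx": 0,"ty": 0,"tz": -0.1,"turn": 0,"grip": 0.1},
    {"tx": 0,"ty": 0,"tz": -0.2,"turn": 0,"grip": 0.1},
    {"tx": 0,"ty": 0,"tz": -0.4,"turn": 0,"grip": 0.1},
    {"tx": 0,"ty": 0,"tz": -0.8,"turn": 0,"grip": 0.1},
    {"tx": 0,"ty": 0,"tz": -0.8,"turn": 0,"grip": 0.1},
    {"tx": 0,"ty": 0,"tz": 0,"turn": 0,"grip": 0.1},
    {"tx": 0,"ty": 0,"tz": 0,"turn": 0,"grip": 0.1}
  ]
}}

```text
time: 5.48
position: [0.5844, -0.123, 0.2142]
tool_rot: [3.131, -0.257, -0.001]
ft_force: [0.3, -0.3, 0.1]
grip_width: 0.201
grip_force: 30.0
```

```bash
python3 - <<'E'
from go import *
snap('side','side1');snap('top','top1')
# tray moved? pan ring fit in top view
im=cv2.imread('pics/top1.png');a=cv2.imread('pics/top0.png')
d=cv2.absdiff(im,a)[150:290,300:440].max(2);print('changed px in tray area',(d>40).sum())
np.set_printoptions(precision=4,suppress=True)
f=130
c=lambda n,x,y,w,h,s:cv2.resize(cv2.imread(f'pics/{n}.png')[y:y+h,x:x+w],(int(w*s),int(h*s)),interpolation=cv2.INTER_CUBIC)
cv2.imwrite('pics/c3.png',np.vstack([np.hstack([c('top1',150,180,100,75,4),c('side1',255,180,100,75,4)]),np.hstack([c('side1',330,200,100,75,4),c('top1',300,150,130,97.5.__int__(),400/130)[:300]]) if 0 else np.hstack([c('side1',330,190,100,75,4),c('top1',310,160,100,75,4)])]))
go([.513,.122,.2],10)
E
```

```text
changed px in tray area 8440
t 5.58 pos [ 0.5838 -0.1229  0.2128] head -9.4 down -1.0 turn units -2.425 then units [-0.453 -4.225  0.213] grip 0.198 30.0 F [-0.4  0.2 -1.4]
```

View pics/c3.png

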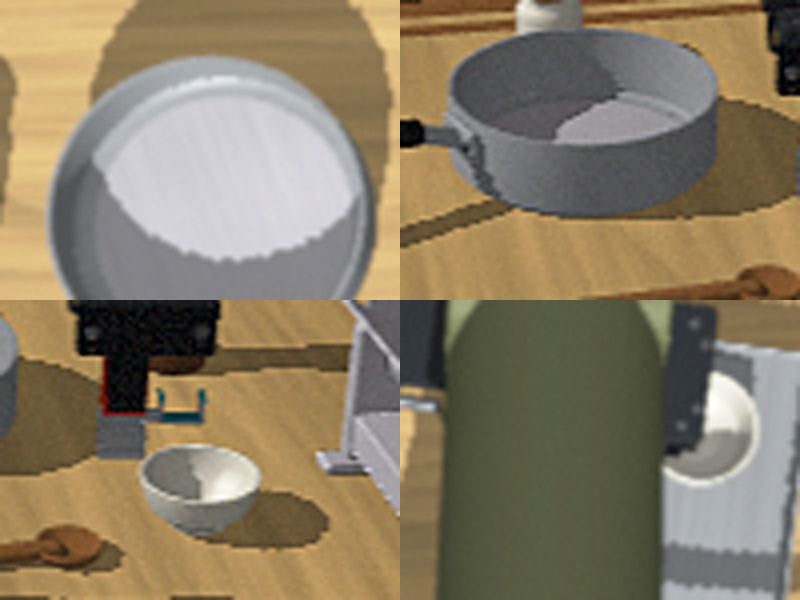

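The rest hangs upright in the fingers (side ≈ (362,303)) with the saddle level toward +x. The pan stands untouched, with its rim from (162,234) to (243,234) in the top view. I'll now carry the rest over and fit the pan rim circle, with code, in the top, side and a wrist image.

{"api": "send_rows", "payload": {
  "newtons": 30,
  "steps": [
    {"tx": -0.5,"ty": -0.8,"tz": 0,"turn": 0,"grip": 0.1},
    {"tx": -0.5,"ty": -0.8,"tz": 0,"turn": 0,"grip": 0.1},
    {"tx": -0.5,"ty": -0.8,"tz": 0,"turn": 0,"grip": 0.1},
    {"tx": -0.5,"ty": -0.8,"tz": 0,"turn": 0,"grip": 0.1},
    {"tx": -0.5,"ty": -0.8,"tz": 0,"turn": 0,"grip": 0.1},
    {"tx": -0.4,"ty": -0.5,"tz": 0,"turn": 0,"grip": 0.1},
    {"tx": 0,"ty": 0,"tz": 0,"turn": -0.8,"grip": 0.1},
    {"tx": 0,"ty": 0,"tz": 0,"turn": -0.8,"grip": 0.1},
    {"tx": 0,"ty": 0,"tz": 0,"turn": -0.8,"grip": 0.1},
    {"tx": 0,"ty": 0,"tz": 0,"turn": 0,"grip": 0.1},
    {"tx": 0,"ty": 0,"tz": 0,"turn": 0,"grip": 0.1}
  ]
}}

```text
time: 6.95
position: [0.4568, 0.1717, 0.2137]
tool_rot: [3.13, 0.266, -0.002]
ft_force: [-0.7, -1.5, 0.5]
grip_width: 0.203
grip_force: 30.0
```

```bash
cat > rim.py <<'E'
from go import *
from scipy.ndimage import map_coordinates as mc, gaussian_filter as gf
def rim(f,c0=(.496,.219),z=.078,span=.016,rows=999):
    g=gf(cv2.imread(f'pics/{f}.png').mean(2),1);G=np.hypot(*np.gradient(g));G=np.minimum(G,15)
    N=np.load(f'pics/{f}.npz');W=np.linalg.inv(N['C']);a=np.radians(np.arange(0,360,1.5))
    def sc(x,y):
        t=0
        for r in(.1,.097):
            P=W@np.array([x+r*np.cos(a),y+r*np.sin(a),0*a+z,0*a+1]);p=N['K']@P[:3];p=p[:2]/p[2]
            ok=(p[0]>2)&(p[0]<637)&(p[1]>2)&(p[1]<min(rows,477));t+=mc(G,[p[1],p[0]],order=1)[ok].sum()
        return t
    b=np.array(c0)
    for st in(.002,.0005):
        w=span if st==.002 else .003
        L=[(sc(x,y),x,y) for x in np.arange(b[0]-w,b[0]+w,st) for y in np.arange(b[1]-w,b[1]+w,st)];m=max(L);b=np.array(m[1:])
    print(f,'pan centre',b.round(4),round(m[0]));return b
E
python3 - <<'E'
from rim import *
snap('wrist','w5');go([.513,.122,.2],10)
rim('top0');rim('side0');rim('w5',rows=285)
E
```

```text
t 7.0 pos [0.457  0.1717 0.2138] head 9.71 down -1.0 turn units -0.036 then units [0.776 0.978 0.231] grip 0.198 30.0 F [ 0.5  0.1 -0.6]
top0 pan centre [0.5005 0.223 ] 6132
side0 pan centre [0.499 0.225] 5460
w5 pan centre [0.4985 0.2235] 3900
```

View pics/w5.png

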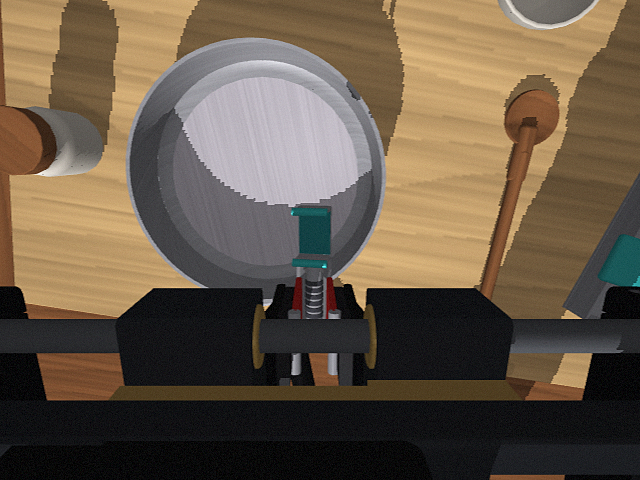

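Wrist view: the pan rim runs from x = 127 to 385 with its top at row 38. The rest is held upright at (315,290), with the saddle at (313,235). The three rim fits agree to about 2 mm; I take the centre as (0.4988, 0.2237). Clip spot: pan angle 280°, i.e. (0.516, 0.1267), about 128 mm from the handle root.

```bash
python3 -c "
from go import *
go([.5159,.1267,.145],10)"
```

```text
t 7.0 pos [0.457  0.1717 0.2138] head 9.71 down -1.0 turn units -0.036 then units [0.837 0.909 1.147] grip 0.198 30.0 F [ 0.5  0.1 -0.6]
```

{"api": "send_rows", "payload": {
  "newtons": 30,
  "steps": [
    {"tx": 0,"ty": 0,"tz": 0,"turn": -0.04,"grip": 0.1},
    {"tx": 0.42,"ty": 0.45,"tz": 0,"turn": 0,"grip": 0.1},
    {"tx": 0.42,"ty": 0.46,"tz": 0,"turn": 0,"grip": 0.1},
    {"tx": 0,"ty": 0,"tz": 0.6,"turn": 0,"grip": 0.1},
    {"tx": 0,"ty": 0,"tz": 0.55,"turn": 0,"grip": 0.1},
    {"tx": 0,"ty": 0,"tz": 0,"turn": 0,"grip": 0.1},
    {"tx": 0,"ty": 0,"tz": 0,"turn": 0,"grip": 0.1}
  ]
}}

```text
time: 7.88
position: [0.5172, 0.1273, 0.1465]
tool_rot: [-3.129, -0.277, -0.003]
ft_force: [-0.2, 0.3, 0.2]
grip_width: 0.205
grip_force: 30.0
```

```bash
python3 - <<'E'
from rim import *
snap('wrist','w6');snap('side','side2');go([.5159,.1267,.115],10)
rim('w6',(.4988,.2237),rows=285);masks('w6')
c=lambda n,x,y,w,h,s:cv2.resize(cv2.imread(f'pics/{n}.png')[y:y+h,x:x+w],(int(w*s),int(h*s)),interpolation=cv2.INTER_CUBIC)
cv2.imwrite('pics/c4.png',np.hstack([c('w6',220,130,200,280,2),c('side2',270,130,70,98,400/70)[:560]]))
E
```

```text
t 7.97 pos [0.5176 0.1274 0.1471] head 10.13 down -1.0 turn units 0.016 then units [-0.029  0.006  0.535] grip 0.2 30.0 F [-0.6 -0.2 -0.9]
w6 pan centre [0.4983 0.2237] 1775
w6 red [292 277  10  42 249] [297.7 295.7]
w6 red [326 277  11  42 249] [330.1 295.9]
w6 turq [ 292  208   39   47 1432] [313.5 229.8]
w6 turq [292 259  35   9 264] [309.2 263.1]
w6 turq [578 353  15  26 200] [585.3 366.4]
```

View pics/c4.png

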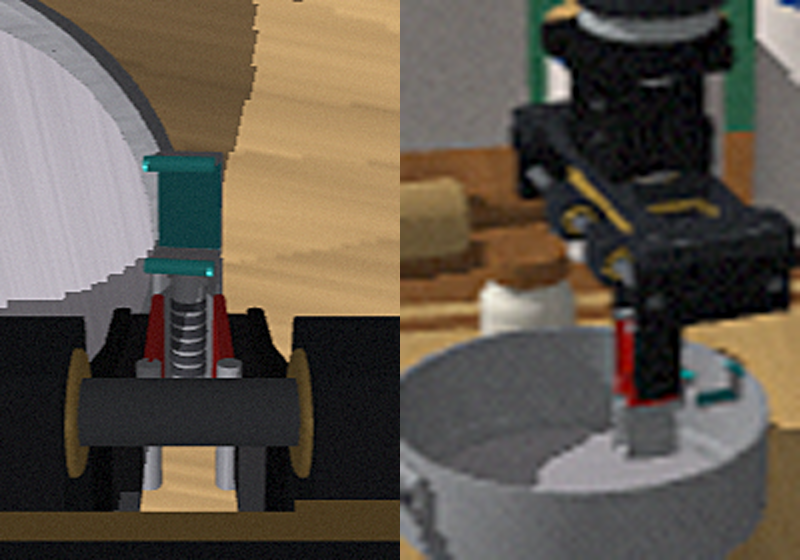

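The crop shows the rest poised over the rim with the wall passing between the jaws (wrist ≈ (310,280)), saddle beside it. The radial error is under 1 mm, so I descend.

{"api": "send_rows", "payload": {
  "newtons": 30,
  "steps": [
    {"tx": -0.01,"ty": 0,"tz": 0.15,"turn": 0,"grip": 0.1},
    {"tx": 0,"ty": 0,"tz": 0.15,"turn": 0,"grip": 0.1},
    {"tx": 0,"ty": 0,"tz": 0.15,"turn": 0,"grip": 0.1},
    {"tx": 0,"ty": 0,"tz": 0.12,"turn": 0,"grip": 0.1},
    {"tx": 0,"ty": 0,"tz": 0,"turn": 0,"grip": 0.1},
    {"tx": 0,"ty": 0,"tz": 0,"turn": 0,"grip": 0.1}
  ]
}}

```text
time: 8.72
position: [0.516, 0.127, 0.1112]
tool_rot: [-3.129, -0.277, -0.0]
ft_force: [0.6, -0.1, -0.8]
grip_width: 0.199
grip_force: 30.0
```

{"api": "send_rows", "payload": {
  "newtons": 30,
  "steps": [
    {"tx": 0,"ty": 0,"tz": 0.04,"turn": 0,"grip": 0.1},
    {"tx": 0,"ty": 0,"tz": 0.04,"turn": 0,"grip": 0.1},
    {"tx": 0,"ty": 0,"tz": 0,"turn": 0,"grip": 0.1}
  ]
}}

```text
time: 9.1
position: [0.5161, 0.127, 0.107]
tool_rot: [3.129, 0.277, 0.001]
ft_force: [-2.1, -0.9, 3.7]
grip_width: 0.203
grip_force: 30.0
```

{"api": "send_rows", "payload": {
  "newtons": 30,
  "steps": [
    {"tx": 0,"ty": 0,"tz": 0.04,"turn": 0,"grip": 0.1},
    {"tx": 0,"ty": 0,"tz": 0,"turn": 0,"grip": 0.1}
  ]
}}

```text
time: 9.35
position: [0.516, 0.127, 0.1062]
tool_rot: [3.128, 0.277, 0.001]
ft_force: [-6.8, -1.6, 15.8]
grip_width: 0.2
grip_force: 30.0
```

Seated: 16 N at the expected height. Release slowly while still pressing.

{"api": "send_rows", "payload": {
  "newtons": 15,
  "steps": [
    {"tx": 0,"ty": 0,"tz": 0,"turn": 0,"grip": 0.24},
    {"tx": 0,"ty": 0,"tz": 0,"turn": 0,"grip": 0.3},
    {"tx": 0,"ty": 0,"tz": 0,"turn": 0,"grip": 0.36},
    {"tx": 0,"ty": 0,"tz": 0,"turn": 0,"grip": 0.44},
    {"tx": 0,"ty": 0,"tz": 0,"turn": 0,"grip": 0.6},
    {"tx": 0,"ty": 0,"tz": 0,"turn": 0,"grip": 0.75},
    {"tx": 0,"ty": 0,"tz": 0,"turn": 0,"grip": 0.75}
  ]
}}

```text
time: 10.22
position: [0.5157, 0.1268, 0.1037]
tool_rot: [3.129, 0.277, -0.001]
ft_force: [-0.4, -0.4, 0.6]
grip_width: 0.686
grip_force: 0.0
```

{"api": "send_rows", "payload": {
  "steps": [
    {"tx": 0,"ty": 0,"tz": -0.4,"turn": 0,"grip": 0.75},
    {"tx": 0,"ty": 0,"tz": -0.6,"turn": 0,"grip": 0.75},
    {"tx": 0,"ty": 0,"tz": -0.6,"turn": 0,"grip": 0.75},
    {"tx": -0.7,"ty": 0,"tz": 0,"turn": 0,"grip": 0.75},
    {"tx": 0,"ty": 0,"tz": 0,"turn": 0,"grip": 0.75},
    {"tx": 0,"ty": 0,"tz": 0,"turn": 0,"grip": 0.75}
  ]
}}

```text
time: 10.98
position: [0.4749, 0.1193, 0.2001]
tool_rot: [3.129, 0.277, 0.002]
ft_force: [0.1, 0.3, -0.3]
grip_width: 0.748
grip_force: 0.0
```

```bash
python3 - <<'E'
from rim import *
snap('wrist','w7');snap('side','side3');snap('top','top3')
go([.5159,.1267,.2],10)
rim('w7',(.4988,.2237),rows=285)
for f in('w7','side3'): masks(f)
c=lambda n,x,y,w,h,s:cv2.resize(cv2.imread(f'pics/{n}.png')[y:y+h,x:x+w],(int(w*s),int(h*s)),interpolation=cv2.INTER_CUBIC)
cv2.imwrite('pics/c5.png',np.hstack([c('w7',260,90,100,140,4),c('side3',270,160,70,98,400/70)[:560]]))
E
```

```text
t 11.12 pos [0.4751 0.1196 0.1997] head 10.12 down -1.0 turn units 0.015 then units [ 0.69   0.001 -0.004] grip 0.751 0.0 F [ 0.   0.3 -0.1]
w7 pan centre [0.4983 0.2237] 3363
w7 red [293 177  11  44 336] [299.  197.1]
w7 red [323 177  11  44 351] [327.2 197.1]
w7 turq [300 125  24  42 909] [312.6 145.4]
w7 turq [ 546  250   94   57 2742] [590.5 276.3]
side3 red [307 198  11  17  76] [310.7 206.1]
side3 red [ 497  259   56   37 1042] [523.4 276.9]
side3 turq [307 263  19  68 679] [317.3 289.5]
side3 turq [204 343  10   7  37] [208.3 345.9]
side3 turq [346 410   9   7  41] [350.7 413.2]
```

View pics/c5.png

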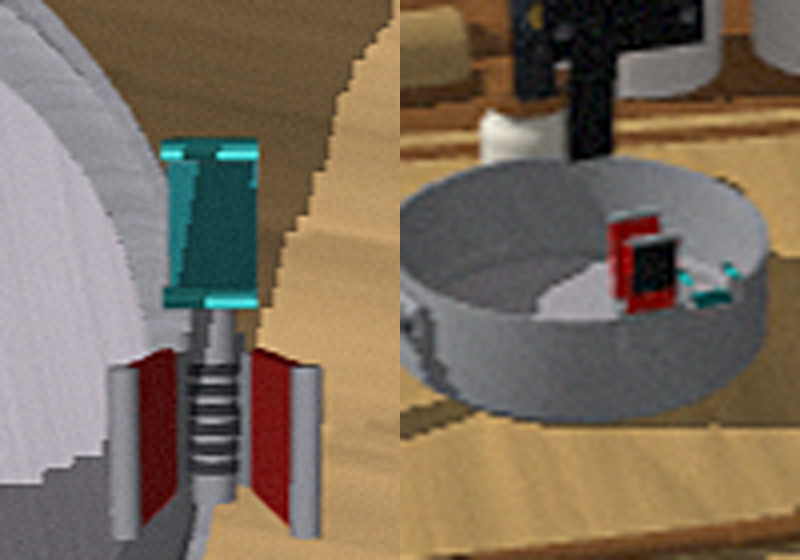

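The rest now clips the pan wall upright: handle tops at w7 (313.4,202.8), saddle at (312.6,145.5), and side3 saddle tops at (323.9,207.6). I'll triangulate to check the height, and measure the spatula.

```bash
python3 - <<'E'
from go import *
np.set_printoptions(precision=4,suppress=True)
print('saddle top',*tri(('w7',(312.6,145.5)),('side3',(323.9,207.6))),atz('w7',(312.6,145.5),.094))
print('saddle floor side',atz('side3',(324.6,210.5),.081))
print('htop',tri(('w7',(313.4,202.8)),('side3',(270+244*.175,160+227*.175))),atz('w7',(313.4,202.8),.126),'coil',atz('w7',(313.3,195),.086))
# spatula in top0 and top3: PCA on turquoise mask
for f in('top0','top3'):
    im=cv2.imread(f'pics/{f}.png');h=cv2.cvtColor(im,cv2.COLOR_BGR2HSV)
    m=((abs(h[...,0].astype(int)-90)<10)&(h[...,1]>120)).astype(np.uint8)
    k,l,st,ce=cv2.connectedComponentsWithStats(m);i=1+np.argmax(st[1:,4]);print(f,st[i])
    ys,xs=np.nonzero(l==i);X=np.array([atz(f,(x,y),.06)[:2] for x,y in zip(xs,ys)])
    hd=X[X[:,1]<-.185];b=np.polyfit(hd[:,1],hd[:,0],1)
    print('handle line x=a*y+b',b,'y range',X[:,1].min(),X[:,1].max(),'head',np.degrees(np.arctan2(1,b[0])), 'blade x', [X[abs(X[:,1]+.12)<.02][:,0].min(),X[abs(X[:,1]+.12)<.02][:,0].max()])
E
```

```text
saddle top [0.5499 0.133  0.0954] [np.float64(0.00016603666288650352), np.float64(0.00016603666288640917)] [0.5501 0.133  0.094 ]
saddle floor side [0.554 0.143 0.081]
htop (array([0.5163, 0.1264, 0.1257]), [np.float64(8.576158533834346e-05), np.float64(8.57615853382881e-05)]) [0.5163 0.1264 0.126 ] coil [0.5166 0.1266 0.086 ]
top0 [326 229 101  21 859]
handle line x=a*y+b [0.128  0.4954] y range -0.34342408150053283 -0.08942286465844766 head 82.70538109330487 blade x [np.float64(0.4583337127007154), np.float64(0.5028931073222327)]
top3 [326 229 101  21 865]
handle line x=a*y+b [0.128  0.4954] y range -0.34342408150053283 -0.08942286465844766 head 82.70538109330487 blade x [np.float64(0.4583337127007154), np.float64(0.5028931073222327)]
```

The clip is fully down: handle tops at 0.1257 (0.0437 above the hinge, as on the tray), and saddle at (0.550, 0.133) with rest heading about 10.5°. The pan has not moved. On to the spatula.

```bash
python3 - <<'E'
from go import *
print(ctrl.get_state()['joint_positions'].round(3))
go([.4732,-.1738,.2],82.7);go([.4732,-.1738,.2],-97.3)
E
```

```text
[ 0.373  0.033 -0.68   1.867  0.021  1.249 -1.707]
t 11.12 pos [0.4751 0.1196 0.1997] head 10.12 down -1.0 turn units -9.072 then units [-4.854e+00  5.900e-01 -4.000e-03] grip 0.751 0.0 F [ 0.   0.3 -0.1]
t 11.12 pos [0.4751 0.1196 0.1997] head 10.12 down -1.0 turn units 13.428 then units [ 4.854e+00 -5.900e-01 -4.000e-03] grip 0.751 0.0 F [ 0.   0.3 -0.1]
```

{"api": "send_rows", "payload": {
  "steps": [
    {"tx": 0,"ty": 0,"tz": 0,"turn": -1,"grip": 0.5},
    {"tx": 0,"ty": 0,"tz": 0,"turn": -1,"grip": 0.5},
    {"tx": 0,"ty": 0,"tz": 0,"turn": -1,"grip": 0.5},
    {"tx": 0,"ty": 0,"tz": 0,"turn": -1,"grip": 0.5},
    {"tx": 0,"ty": 0,"tz": 0,"turn": -1,"grip": 0.5},
    {"tx": 0,"ty": 0,"tz": 0,"turn": -1,"grip": 0.5},
    {"tx": 0,"ty": 0,"tz": 0,"turn": -1,"grip": 0.5},
    {"tx": 0,"ty": 0,"tz": 0,"turn": -1,"grip": 0.5},
    {"tx": 0,"ty": 0,"tz": 0,"turn": -1,"grip": 0.5},
    {"tx": 0,"ty": 0,"tz": 0,"turn": 0,"grip": 0.5}
  ]
}}

```text
time: 12.38
position: [0.4749, 0.1196, 0.1997]
tool_rot: [-2.37, -2.061, 0.0]
ft_force: [-0.1, -0.7, -0.5]
grip_width: 0.497
grip_force: 0.0
```

{"api": "send_rows", "payload": {
  "steps": [
    {"tx": -0.85,"ty": 0.1,"tz": 0,"turn": 0,"grip": 0.5},
    {"tx": -0.85,"ty": 0.1,"tz": 0,"turn": 0,"grip": 0.5},
    {"tx": -0.85,"ty": 0.1,"tz": 0,"turn": 0,"grip": 0.5},
    {"tx": -0.85,"ty": 0.1,"tz": 0,"turn": 0,"grip": 0.5},
    {"tx": -0.85,"ty": 0.1,"tz": 0,"turn": 0,"grip": 0.5},
    {"tx": -0.85,"ty": 0.1,"tz": 0,"turn": 0,"grip": 0.5},
    {"tx": -0.7,"ty": 0,"tz": 0,"turn": 0,"grip": 0.5},
    {"tx": 0,"ty": 0,"tz": 0,"turn": 0,"grip": 0.5},
    {"tx": 0,"ty": 0,"tz": 0,"turn": 0,"grip": 0.5}
  ]
}}

```text
time: 13.5
position: [0.4628, -0.2294, 0.1996]
tool_rot: [-2.369, -2.062, -0.001]
ft_force: [0.3, 0.4, -0.2]
grip_width: 0.502
grip_force: 0.0
```

```bash
cat > sp.py <<'E'
from go import *
def sp(f,rows=280):
    im=cv2.imread(f'pics/{f}.png');h=cv2.cvtColor(im,cv2.COLOR_BGR2HSV)
    m=((abs(h[...,0].astype(int)-90)<12)&(h[...,1]>100)).astype(np.uint8);m[rows:]=0
    k,l,st,ce=cv2.connectedComponentsWithStats(m);i=1+np.argmax(st[1:,4]);print(f,st[i])
    for y in range(st[i,1]+2,st[i,1]+st[i,3]-1,12):
        x=np.nonzero(l[y]==i)[0];a,b=atz(f,(x.min(),y),.058),atz(f,(x.max()+1,y),.058)
        print(y,x.min(),x.max(),((a+b)/2)[:2].round(4),'w',np.linalg.norm(a-b).round(4))
E
python3 - <<'E'
from sp import *
snap('wrist','w8');go([.4732,-.1738,.051],82.7)
sp('w8')
E
```

```text
t 13.55 pos [ 0.463  -0.2288  0.1998] head 82.16 down -1.0 turn units -0.067 then units [0.93  0.052 2.479] grip 0.502 0.0 F [ 0.5  0.3 -0.6]
w8 [ 287   52   59  228 8522]
54 288 344 [ 0.4846 -0.0912] w 0.0413
66 287 345 [ 0.4835 -0.0991] w 0.0431
78 287 345 [ 0.4824 -0.107 ] w 0.0434
90 287 345 [ 0.4812 -0.1151] w 0.0437
102 287 345 [ 0.4801 -0.1233] w 0.0441
114 287 344 [ 0.4786 -0.1316] w 0.0437
126 288 344 [ 0.4778 -0.1402] w 0.0433
138 288 344 [ 0.4766 -0.1488] w 0.0437
150 290 343 [ 0.4758 -0.1576] w 0.0417
162 300 332 [ 0.4741 -0.1665] w 0.0257
174 307 326 [ 0.4733 -0.1756] w 0.0157
186 307 326 [ 0.472  -0.1849] w 0.0158
198 307 326 [ 0.4707 -0.1942] w 0.016
210 307 326 [ 0.4694 -0.2038] w 0.0161
222 308 326 [ 0.4685 -0.2136] w 0.0154
234 308 326 [ 0.4671 -0.2235] w 0.0156
246 308 326 [ 0.4657 -0.2335] w 0.0157
258 308 326 [ 0.4643 -0.2438] w 0.0159
270 308 326 [ 0.4629 -0.2542] w 0.016
```

The widths measured (44 and 16 mm) confirm the height. The spatula heads 82.4°, with its tip at (0.485, −0.0895). I'll grip at x = +18, i.e. (0.4723, −0.1827).

```bash
python3 - <<'E'
from go import *
go([.4723,-.1827,.051],82.4)
E
```

```text
t 13.55 pos [ 0.463  -0.2288  0.1998] head 82.16 down -1.0 turn units -0.029 then units [0.782 0.052 2.479] grip 0.502 0.0 F [ 0.5  0.3 -0.6]
```

{"api": "send_rows", "payload": {
  "newtons": 20,
  "steps": [
    {"tx": 0.78,"ty": 0.05,"tz": 0,"turn": -0.03,"grip": 0.5},
    {"tx": 0,"ty": 0,"tz": 0.6,"turn": 0,"grip": 0.5},
    {"tx": 0,"ty": 0,"tz": 0.7,"turn": 0,"grip": 0.5},
    {"tx": 0,"ty": 0,"tz": 0.7,"turn": 0,"grip": 0.5},
    {"tx": 0,"ty": 0,"tz": 0.48,"turn": 0,"grip": 0.5},
    {"tx": 0,"ty": 0,"tz": 0,"turn": 0,"grip": 0.5},
    {"tx": 0,"ty": 0,"tz": 0,"turn": 0,"grip": 0.5}
  ]
}}

```text
time: 14.42
position: [0.473, -0.1837, 0.0524]
tool_rot: [2.362, 2.069, 0.001]
ft_force: [0.5, 0.5, 0.0]
grip_width: 0.498
grip_force: 0.0
```

{"api": "send_rows", "payload": {
  "newtons": 20,
  "steps": [
    {"tx": 0,"ty": 0,"tz": 0,"turn": 0,"grip": 0.3},
    {"tx": 0,"ty": 0,"tz": 0,"turn": 0,"grip": 0.1},
    {"tx": 0,"ty": 0,"tz": 0,"turn": 0,"grip": 0.1},
    {"tx": 0,"ty": 0,"tz": 0,"turn": 0,"grip": 0.1},
    {"tx": 0,"ty": 0,"tz": 0,"turn": 0,"grip": 0.1}
  ]
}}

```text
time: 15.05
position: [0.4719, -0.1844, 0.0515]
tool_rot: [2.364, 2.068, -0.0]
ft_force: [-0.5, -0.5, 3.1]
grip_width: 0.178
grip_force: 20.0
```

{"api": "send_rows", "payload": {
  "newtons": 20,
  "steps": [
    {"tx": 0,"ty": 0,"tz": -0.2,"turn": 0,"grip": 0.1},
    {"tx": 0,"ty": 0,"tz": -0.5,"turn": 0,"grip": 0.1},
    {"tx": 0,"ty": 0,"tz": -0.8,"turn": 0,"grip": 0.1},
    {"tx": 0,"ty": 0,"tz": -0.8,"turn": 0,"grip": 0.1},
    {"tx": 0,"ty": 0,"tz": -0.2,"turn": 0,"grip": 0.1},
    {"tx": 0,"ty": 0,"tz": 0,"turn": 0,"grip": 0.1},
    {"tx": 0,"ty": 0,"tz": 0,"turn": 0,"grip": 0.1}
  ]
}}

```text
time: 15.92
position: [0.4707, -0.1839, 0.1993]
tool_rot: [-2.362, -2.067, 0.002]
ft_force: [0.4, 0.1, -1.4]
grip_width: 0.183
grip_force: 20.0
```

```bash
python3 - <<'E'
from sp import *
snap('wrist','w9');snap('side','side4');go([.5365,.206,.2],100.5)
sp('w9',250);masks('side4');print(ctrl.get_state()['position'])
# pose of held spatula in tool: expected projection of tip if level
s=ctrl.get_state();M=R.from_rotvec(s['tool_rot']).as_matrix()
for tilt in(-15,-8,0,8,15):
    t=np.radians(tilt);X=np.array([.094*np.cos(t)+.006*np.sin(t),0,-.005+.006*np.cos(t)*0+.094*np.sin(t)])
    print(tilt,'tip',proj('w9',s['position']+M@X))
E
```

```text
t 16.02 pos [ 0.4708 -0.1839  0.1993] head 82.37 down -1.0 turn units -2.267 then units [ 6.19   2.26  -0.011] grip 0.182 20.0 F [-1.1  0.7 -1.8]
w9 [  255    82   118   168 18914]
84 257 370 [ 0.4868 -0.0652] w 0.0841
96 255 372 [ 0.4857 -0.0734] w 0.0877
108 255 371 [ 0.4843 -0.0816] w 0.0877
120 256 371 [ 0.4835 -0.0901] w 0.0877
132 256 370 [ 0.482  -0.0986] w 0.0876
144 257 370 [ 0.4812 -0.1073] w 0.0876
156 257 370 [ 0.48   -0.1162] w 0.0883
168 258 369 [ 0.4788 -0.1252] w 0.0875
180 258 369 [ 0.4775 -0.1343] w 0.0882
192 259 368 [ 0.4763 -0.1436] w 0.0874
204 259 368 [ 0.475  -0.1531] w 0.0882
216 259 367 [ 0.4733 -0.1626] w 0.0881
228 260 367 [ 0.4724 -0.1725] w 0.0881
240 260 366 [ 0.4706 -0.1824] w 0.0881
side4 red [ 497  259   56   37 1039] [523.4 276.8]
side4 turq [313 211  13  61 481] [319.2 240. ]
side4 turq [204 343  10   7  37] [208.4 345.9]
side4 turq [346 410   9   7  42] [350.7 413.2]
[ 0.47083386 -0.18387136  0.19931705]
-15 tip [312.36330249  90.59573596]
-8 tip [312.48288869  86.34947675]
0 tip [312.60721841  87.40865111]
8 tip [312.71806919  93.22834059]
15 tip [312.80443716 101.2169613 ]
```

The spatula is held level: its apparent width is constant along its length. Next, turn and carry it to above the saddle.

{"api": "send_rows", "payload": {
  "newtons": 20,
  "steps": [
    {"tx": 0,"ty": 0,"tz": 0,"turn": -0.75,"grip": 0.1},
    {"tx": 0,"ty": 0,"tz": 0,"turn": -0.75,"grip": 0.1},
    {"tx": 0,"ty": 0,"tz": 0,"turn": -0.76,"grip": 0.1},
    {"tx": 0.77,"ty": 0.28,"tz": 0,"turn": 0,"grip": 0.1},
    {"tx": 0.77,"ty": 0.28,"tz": 0,"turn": 0,"grip": 0.1},
    {"tx": 0.77,"ty": 0.28,"tz": 0,"turn": 0,"grip": 0.1},
    {"tx": 0.77,"ty": 0.28,"tz": 0,"turn": 0,"grip": 0.1},
    {"tx": 0.77,"ty": 0.28,"tz": 0,"turn": 0,"grip": 0.1},
    {"tx": 0.77,"ty": 0.28,"tz": 0,"turn": 0,"grip": 0.1},
    {"tx": 0.77,"ty": 0.28,"tz": 0,"turn": 0,"grip": 0.1},
    {"tx": 0.77,"ty": 0.28,"tz": 0,"turn": 0,"grip": 0.1},
    {"tx": 0,"ty": 0,"tz": 0,"turn": 0,"grip": 0.1}
  ]
}}

```text
time: 17.52
position: [0.5354, 0.209, 0.2]
tool_rot: [-1.998, -2.419, -0.001]
ft_force: [-1.3, -0.5, -0.9]
grip_width: 0.187
grip_force: 20.0
```

{"api": "send_rows", "payload": {
  "newtons": 20,
  "steps": [
    {"tx": 0,"ty": 0,"tz": 0.4,"turn": 0,"grip": 0.1},
    {"tx": 0,"ty": 0,"tz": 0.3,"turn": 0,"grip": 0.1},
    {"tx": 0,"ty": 0,"tz": 0,"turn": 0,"grip": 0.1},
    {"tx": 0,"ty": 0,"tz": 0,"turn": 0,"grip": 0.1}
  ]
}}

```text
time: 18.02
position: [0.5373, 0.2033, 0.1595]
tool_rot: [2.011, 2.414, 0.0]
ft_force: [-0.0, -0.7, -0.8]
grip_width: 0.18
grip_force: 20.0
```

```bash
python3 - <<'E'
from rim import *
snap('side','side5');go([.5369,.204,.115],100.5);rim('side5',(.4990,.2250))
masks('side5')
E
```

```text
t 18.07 pos [0.5375 0.2035 0.1598] head 100.42 down -1.0 turn units -0.011 then units [ 0.01  -0.009  0.747] grip 0.18 20.0 F [ 0.6  1.3 -1.7]
side5 pan centre [0.499 0.227] 5565
side5 red [307 198  11  17  76] [310.7 206.1]
side5 red [ 497  259   56   36 1033] [523.4 276.8]
side5 turq [298 163  11  12  80] [303.6 168. ]
side5 turq [312 165  28  36 217] [324.5 184.7]
side5 turq [204 343  10   7  38] [208.5 345.9]
side5 turq [346 410   9   7  41] [350.7 413.2]
```

{"api": "send_rows", "payload": {
  "newtons": 20,
  "steps": [
    {"tx": 0.01,"ty": -0.01,"tz": 0.4,"turn": 0,"grip": 0.1},
    {"tx": 0,"ty": 0,"tz": 0.4,"turn": 0,"grip": 0.1},
    {"tx": 0,"ty": 0,"tz": 0.2,"turn": 0,"grip": 0.1},
    {"tx": 0,"ty": 0,"tz": 0.1,"turn": 0,"grip": 0.1},
    {"tx": 0,"ty": 0,"tz": 0.1,"turn": 0,"grip": 0.1},
    {"tx": 0,"ty": 0,"tz": 0,"turn": 0,"grip": 0.1},
    {"tx": 0,"ty": 0,"tz": 0,"turn": 0,"grip": 0.1}
  ]
}}

```text
time: 18.95
position: [0.5366, 0.2042, 0.0876]
tool_rot: [2.01, 2.414, 0.001]
ft_force: [-0.4, -0.5, -1.3]
grip_width: 0.185
grip_force: 20.0
```

```bash
python3 - <<'E'
from rim import *
snap('side','side6');go([.5369,.204,.0825],100.5);masks('side6')
for n,X in dict(saddleLtop=[.539,.131,.094],saddleRtop=[.561,.135,.094],tailtop=[.5369+.164*.182,.204-.164*.983,.1]).items(): print(n,proj('side6',X).round(1))
im=cv2.imread('pics/side6.png');h=cv2.cvtColor(im,cv2.COLOR_BGR2HSV)
for y in range(194,232,2):
    print(y,''.join('T' if abs(int(h[y,x,0])-90)<12 and h[y,x,1]>100 and h[y,x,2]>130 else 't' if abs(int(h[y,x,0])-90)<12 and h[y,x,1]>100 else '.' for x in range(305,350)))
E
```

```text
t 19.0 pos [0.5367 0.2042 0.0876] head 100.44 down -1.0 turn units -0.007 then units [-0.004  0.003  0.086] grip 0.182 20.0 F [ 0.5  0.1 -0.8]
side6 red [307 198  11  17  76] [310.7 206.2]
side6 red [ 497  259   56   37 1036] [523.5 276.8]
side6 turq [297 185  12  12  83] [303.1 190.4]
side6 turq [312 188  27  37 219] [325.1 208.9]
side6 turq [204 343  10   7  36] [208.3 346. ]
side6 turq [346 410   9   7  41] [350.7 413.2]
saddleLtop [320.3 208.7]
saddleRtop [327.7 207.4]
tailtop [336.8 220.4]
194 TTt.....ttTt..t..............................
196 tttt.......tt................................
198 ...........tttt..............................
200 ..............tt.............................
202 ..............ttt............................
204 ......t...t..tttttt..........................
206 .......t.....tttttttttt......................
208 ......t...tt..TTtTTTTTttt....................
210 ......tttt.......TTttttt.....................
212 .................tttTTTTTTt..................
214 ....................TTTTTTTt.................
216 ......................TTTTTTTt...............
218 .......................tTTTTTtTt.............
220 .........................TTTTTTTT............
222 ...........................TTTtttt...........
224 .............................ttt.............
226 .............................................
228 .............................................
230 .............................................
```

The bar has entered the saddle (8 mm between its sides) with no side force, and the rest is unmoved. Now I ease the grip to 5 N and lower, so the bar pivots on the saddle and the tip goes down.

{"api": "send_rows", "payload": {
  "newtons": 5,
  "steps": [
    {"tx": 0,"ty": 0,"tz": 0.05,"turn": 0,"grip": 0.1},
    {"tx": 0,"ty": 0,"tz": 0.05,"turn": 0,"grip": 0.1},
    {"tx": 0,"ty": 0,"tz": 0.05,"turn": 0,"grip": 0.1},
    {"tx": -0.01,"ty": 0,"tz": 0.05,"turn": 0,"grip": 0.1},
    {"tx": -0.01,"ty": 0,"tz": 0.05,"turn": 0,"grip": 0.1},
    {"tx": 0,"ty": 0,"tz": 0,"turn": 0,"grip": 0.1}
  ]
}}

```text
time: 19.75
position: [0.5363, 0.2027, 0.0718]
tool_rot: [-2.01, -2.414, 0.001]
ft_force: [0.4, 0.4, -1.3]
grip_width: 0.184
grip_force: 5.0
```

{"api": "send_rows", "payload": {
  "newtons": 5,
  "steps": [
    {"tx": -0.015,"ty": 0,"tz": 0.05,"turn": 0,"grip": 0.1},
    {"tx": -0.015,"ty": 0,"tz": 0.05,"turn": 0,"grip": 0.1},
    {"tx": -0.015,"ty": 0,"tz": 0.05,"turn": 0,"grip": 0.1},
    {"tx": -0.015,"ty": 0,"tz": 0.05,"turn": 0,"grip": 0.1},
    {"tx": 0,"ty": 0,"tz": 0,"turn": 0,"grip": 0.1}
  ]
}}

```text
time: 20.38
position: [0.537, 0.1991, 0.0597]
tool_rot: [-2.01, -2.414, 0.001]
ft_force: [0.5, 0.7, -1.2]
grip_width: 0.187
grip_force: 5.0
```

```bash
cat > chk.py <<'E'
from rim import *
import sys
f=sys.argv[1];snap('side',f);go([.5369,.204,.056],100.5);masks(f)
im=cv2.imread(f'pics/{f}.png');h=cv2.cvtColor(im,cv2.COLOR_BGR2HSV)
for y in range(180,236,2):
    print(y,''.join('T' if abs(int(h[y,x,0])-90)<12 and h[y,x,1]>100 and h[y,x,2]>130 else 't' if abs(int(h[y,x,0])-90)<12 and h[y,x,1]>100 else '.' for x in range(285,350)))
E
python3 chk.py side7
```

```text
t 20.43 pos [0.5371 0.1991 0.0599] head 100.44 down -1.0 turn units -0.008 then units [0.081 0.012 0.064] grip 0.183 5.0 F [-0.1  0.7 -0.4]
side7 red [307 198  11  17  76] [310.8 206.3]
side7 red [ 497  259   56   37 1042] [523.5 276.9]
side7 turq [298 205   9   5  29] [302.6 206.9]
side7 turq [318 206  20   8 104] [327.5 209.7]
side7 turq [204 343  11   7  38] [208.6 345.9]
side7 turq [346 410   9   7  42] [350.7 413.2]
180 .......................................................t.....t..t
182 ............................t............t..tt...................
184 ..................t..............................................
186 .................t.t........................t............t.......
188 .....t....................................t......................
190 .........................................t.......................
192 ...............................................t.................
194 .....................................t...........................
196 ......................t..........................................
198 .................................t.......
[... 584 characters left out ...]

216 .................................................................
218 .................................................................
220 .................................................................
222 .................................................................
224 .................................................................
226 .................................................................
228 .................................................................
230 .................................................................
232 .................................................................
234 .................................................................
```

The bar is pivoting as planned: the tail has risen from row 224 to 212. A little lower, until the tip touches.

{"api": "send_rows", "payload": {
  "newtons": 5,
  "steps": [
    {"tx": -0.01,"ty": 0,"tz": 0.03,"turn": 0,"grip": 0.1},
    {"tx": -0.01,"ty": 0,"tz": 0.03,"turn": 0,"grip": 0.1},
    {"tx": 0,"ty": 0,"tz": 0,"turn": 0,"grip": 0.1}
  ]
}}

```text
time: 20.8
position: [0.5375, 0.1986, 0.0573]
tool_rot: [2.01, 2.414, 0.0]
ft_force: [-2.1, 1.1, 5.5]
grip_width: 0.184
grip_force: 5.0
```

{"api": "send_rows", "payload": {
  "newtons": 4,
  "steps": [
    {"tx": 0,"ty": 0,"tz": 0.03,"turn": 0,"grip": 0.1},
    {"tx": 0,"ty": 0,"tz": 0,"turn": 0,"grip": 0.1}
  ]
}}

```text
time: 21.05
position: [0.5375, 0.1984, 0.0555]
tool_rot: [2.01, 2.414, 0.0]
ft_force: [-2.4, -0.4, 5.4]
grip_width: 0.183
grip_force: 4.0
```

The tip is on the floor (5 N). Let go with a partial opening and rise.

{"api": "send_rows", "payload": {
  "steps": [
    {"tx": 0,"ty": 0,"tz": 0,"turn": 0,"grip": 0.26},
    {"tx": 0,"ty": 0,"tz": 0,"turn": 0,"grip": 0.36},
    {"tx": 0,"ty": 0,"tz": 0,"turn": 0,"grip": 0.36},
    {"tx": 0,"ty": 0,"tz": 0,"turn": 0,"grip": 0.36}
  ]
}}

```text
time: 21.55
position: [0.5374, 0.1981, 0.0546]
tool_rot: [-2.01, -2.414, 0.0]
ft_force: [-0.0, -0.1, 0.5]
grip_width: 0.357
grip_force: 0.0
```

{"api": "send_rows", "payload": {
  "steps": [
    {"tx": 0,"ty": 0,"tz": -0.2,"turn": 0,"grip": 0.36},
    {"tx": 0,"ty": 0,"tz": -0.4,"turn": 0,"grip": 0.36},
    {"tx": 0,"ty": 0,"tz": -0.7,"turn": 0,"grip": 0.36},
    {"tx": 0,"ty": 0,"tz": -0.9,"turn": 0,"grip": 0.36},
    {"tx": 0,"ty": 0,"tz": -0.9,"turn": 0,"grip": 0.36},
    {"tx": -0.9,"ty": 0,"tz": 0,"turn": 0,"grip": 0.36},
    {"tx": -0.9,"ty": 0,"tz": 0,"turn": 0,"grip": 0.36},
    {"tx": 0,"ty": 0,"tz": 0,"turn": 0,"grip": 0.36},
    {"tx": 0,"ty": 0,"tz": 0,"turn": 0,"grip": 0.36}
  ]
}}

```text
time: 22.68
position: [0.5569, 0.0927, 0.2414]
tool_rot: [-2.01, -2.414, -0.001]
ft_force: [0.5, -0.2, 0.3]
grip_width: 0.362
grip_force: 0.0
```

```bash
python3 chk.py side8; python3 - <<'E'
from rim import *
snap('wrist','w10');snap('top','top5')
rim('w10',(.4985,.2237),rows=285);rim('side8',(.499,.225));masks('w10');masks('top5')
im=cv2.imread('pics/w10.png');h=cv2.cvtColor(im,cv2.COLOR_BGR2HSV)
m=((abs(h[...,0].astype(int)-90)<12)&(h[...,1]>100)).astype(np.uint8);m[285:]=0
for y in range(20,285,14):
    x=np.nonzero(m[y])[0]
    if len(x): print(y,x.min(),x.max(),len(x),atz('w10',((x.min()+x.max())/2,y),.03 if y<150 else .07).round(3))
for n,X in dict(tip=[.5214,.2875,.024],saddle=[.55,.133,.081],restgrip=[.5165,.1265,.11]).items(): print(n,proj('w10',X).round(1),proj('side8',X).round(1))
E
```

```text
t 22.73 pos [0.5567 0.0936 0.2413] head 100.55 down -1.0 turn units 0.006 then units [1.869 0.011 3.088] grip 0.363 0.0 F [ 0.9  0.3 -0.5]
side8 red [307 198  11  17  77] [310.8 206.2]
side8 red [ 497  259   56   36 1032] [523.3 276.8]
side8 turq [298 205   9   5  30] [302.8 207.3]
side8 turq [318 206  20   8 101] [327.5 209.7]
side8 turq [204 343  10   7  37] [208.4 345.9]
side8 turq [346 410   9   7  42] [350.7 413.2]
180 .................................................................
182 .................................................................
184 .................................................................
186 .................................................................
188 .................................................................
190 .................................................................
192 .................................................................
194 .................................................................
196 .................................................................
198 ..........................................
[... 1879 characters left out ...]
63 0.03 ]
48 290 339 50 [0.528 0.252 0.03 ]
62 289 339 51 [0.53  0.241 0.03 ]
76 289 339 51 [0.532 0.229 0.03 ]
90 66 329 35 [0.429 0.198 0.03 ]
104 8 323 23 [0.401 0.181 0.03 ]
118 48 323 22 [0.42  0.172 0.03 ]
132 305 323 19 [0.541 0.182 0.03 ]
146 305 323 19 [0.543 0.169 0.03 ]
160 305 323 19 [0.545 0.157 0.07 ]
174 305 323 19 [0.548 0.146 0.07 ]
188 298 330 33 [0.55  0.134 0.07 ]
202 305 323 19 [0.552 0.122 0.07 ]
216 305 323 19 [0.554 0.109 0.07 ]
230 304 323 20 [0.556 0.097 0.07 ]
244 305 323 19 [0.559 0.084 0.07 ]
258 305 323 19 [0.561 0.071 0.07 ]
272 304 323 20 [0.563 0.058 0.07 ]
tip [314.1   4.4] [304.9 207. ]
saddle [314.1 190.2] [323.9 212.2]
restgrip [269.7 194.4] [312.7 204.8]
```

Everything is in place: the tip shows at row 3 where a tip on the pan floor should (4.4), the bar lies centred between the saddle sides (298–330, bar 305–323), the rest is unmoved and the pan centre unchanged. Hand in.

```bash
python3 - <<'E'
from h import *
a,b=(cv2.imread(f'pics/{n}.png')[285:330,335:405].astype(int) for n in('side0','side8'))
print('tray/bowl_a changed px',(abs(a-b).max(2)>40).sum(),'of',a[...,0].size)
print(ctrl.close_job())
E
```

```text
tray/bowl_a changed px 632 of 3150
the job is handed in; nothing more can be done
None
```

The job is handed in, but no verdict came back. The rest is clipped fully down on the pan wall, about 128 mm from the handle root, with the spatula in its saddle, blade tip on the pan floor and handle out over the rim. The pan and rest measured unmoved; my last tray check differed in 632 of 3,150 pixels, and I did not establish whether that was shadow or a small shift.

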